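Stack and clip the spares tray on the model railway

ROBOT

A 6-joint arm with a two-finger parallel gripper is mounted at the origin on the work surface. World frame = base frame: x ahead of the robot, y to its left, z up, the work surface at z = 0. Lengths are in m, angles in rad, forces in N, time in s.
With the tool pointing down it reaches from about 0.375 to 0.9 m from the base axis. Payload 3.1 kg.
Tool frame: the origin (TCP) lies at the very end of the fingers, on their centre line; the grasp point (between the pads) lies 19 mm behind it (manip.pinch_z is the distance from the TCP to the grasp point, in m); z points along the fingers, y is the direction in which the jaws open and shut (so a half turn about z gives the same grasp; the last joint's range is limited). The gripper opens to 85 mm and grips with 20 to 120 N. Pads are 22 mm wide; open, the fingers measure 114 mm over their backs; the gripper's body (76 mm by 85 mm) begins 54 mm behind the grasp point. The pads swing forward as they close: fully open they stand 13 mm farther back than shut.
Start: joints at [1, 0.527, 1.433, -0, 1.181, -0.178], TCP at [0.239, 0.578, 0.231] pointing down, gripper open.
Joint ranges: [-3.08, 3.08], [-0.75, 2.2], [0.22, 2.44], [-1.43, 4.57], [0, 2.65], [-2.85, 2.85]. Speed limits (rad/s): [2.79, 2.79, 3.14, 3.14, 3.14, 3.14].

INTERFACE

Orientations are given as a unit quaternion [x, y, z, w].
In Python, from station import manip gives the robot as it stands.
- The arm moves only by the tool drive_tool, never from a script. Its argument "increments" is a list of rows, each a list of 7 numbers: the closure in counts, from 0 (fully open) to 255 (shut), then the shift along the tool's x, y, z in cm, then the turn, a rotation vector about the tool's x, y, z in rad. A call has 1 to 20 rows; each row is the pose to reach, as a shift and turn from the pose commanded when the call began, along the tool's axes at that moment; what a row does not reach only later rows make up. A row lasts 1/10 s, in which the tool goes at most 50 mm and 8.59 degrees, less where a joint would pass 70% of its speed; a pose out of reach is approached as far as the arm can. A call with a gripper value outside its range is refused whole. The fingers move at their own pace and stop on an object; "force" is the grip in N (left out, the last holds). Time passes only in rows, so rows that repeat a pose let the fingers close. It gives the time, the measured TCP pose, the force and the opening at its end, in the units of the state.
- manip.sense(): the state, without advancing time (a new reading comes with each control period).
- manip.snapshot(name): name is "scene" or "side" or "wrist"; returns the picture (384x512x3 uint8, red, green, blue); there is no depth.
- manip.camera_model(name): a dict with "mtx" (3x3 intrinsics, pixels), "k1" (the pictures are not rectified: a ray, as slopes to the right and down, at radius r is drawn at 1 + k1 r^2 times it, then the intrinsics apply), "cam_to_world" (4x4, takes a point from camera to world coordinates). Camera axes: x right, y down, z forward; pixel columns grow to the right and rows downward; lengths in m; the calibration is good to about 2 mm. A picture is of the moment at which its call begins: read the wrist's pose just before it. camera_model takes no time and is no camera call; for the wrist camera it gives the pose at the moment of the call.
- manip.sign_off(): hands the job in, once; it reports no verdict.
The state is a dict: "t": time; "q": joint angles; "qd": joint speeds; "tau": joint torques, N m; "tcp_pos": TCP position; "tool_rot": TCP orientation; "force": force on the tool from outside, world axes, zero at the start; "ft_torque": the same for the moment, N m; "finger_gap": opening from 0.0 (shut) to 1.0 (fully open).
Only numpy, scipy, OpenCV 4.12 (cv2) and the standard library are available. Lean on these libraries where they do the work, as an engineer would, in place of code of your own. Each camera call takes 0.05 s, during which the arm holds its last target. There are 200 camera calls.

TASK

Pick up the loose spares tray by its handle and stack it on the tray in the steel cradle so that all four corner lugs drop fully home into the sockets, feeling for them gently: never press the trays together with more than 30 N. Then swing the upright spring clip right down over the stacked tray's edge, let go of everything, and leave the signal cabin, the engine and the two tank wagons where they stand.

Things in the scene. Friction and masses are not known exactly. Their poses are not given: they have to be found in the camera images.
- upper_tray: The loose spares tray: black plastic, open-topped, 190 x 150 mm (x by y), 0.3 to 0.6 kg, bridge handle across its middle. Origin: its centre, level with the tips of the four lugs it stands on; z up. Round lugs, 10 mm diameter (8.4 at the tip), at x = +-70, y = +-50 mm, 9 mm long below the flat underside. Wall tops at z = 39 mm. May be stacked either way round (half turn).
- handle (a point): Centre of the handle bar of the loose tray: the bar lies along the tray's x, 100 mm long, 14 mm wide (y) and 14 mm high; 65 mm above the lug tips, bar top at 72 mm. The bar is free below between its two posts (at x = +-44 mm), so pinch it across y from above.
- cradle: Dark steel cradle screwed to the board, 250 x 200 mm (x by y); origin at the centre of its underside, z up. In it sits the lower tray, grey plastic, 190 x 150 mm, sides parallel to the cradle's. The lower tray has play: its centre lies 0 to 7 mm in x and 3 to 7 mm in y off the cradle's centre, and the readings do not tell where; about 14 N of friction keeps it there under light rubbing.
- seat (a point): Cradle point 48 mm above its origin, level with the flat tops of the lower tray's four corner blocks (50 x 50 mm). Each block has a square socket in its middle, 13 mm wide, 14 mm deep, 1 mm chamfer, at x = +-70, y = +-50 mm from the lower tray's own centre. When home, the loose tray's underside lies on the block tops, its origin 9 mm below this level; lugs not in, its origin is at this level.
- clip (a joint): Angle of the sheet-steel clip on the cradle's +y side. 0: straight up; negative: leaning outwards (cradle +y); it grows as the clip swings inwards (cradle -y) to a stop at 1.57, level and just above the wall of a seated tray. It cannot lie level over a tray that is not home. It stays where it is left; about 1.5 N at the tip moves it.
- clip_hinge (a point): Middle of the clip's hinge line, which runs along the cradle's x; in the cradle's frame it is at x 0, y 103, z 82 mm. The hinge stands on a fixed post.
- clip_tip (a point): Middle of the free end of the clip, 46 mm from its hinge line. The clip is a 24 mm wide, 3 mm thick flat strip, free of the cradle above its hinge.
- signal_cabin: White ceramic signal cabin, 94 x 74 mm, 103 mm tall, loose; origin at the centre of its underside. Leave it alone.
- steam_engine: Black plastic steam engine, 130 mm long (its x), 40 mm wide, 64 mm tall, loose on a track; origin at the centre of its underside. Leave it alone.
- tank_wagon_1: Silver tank wagon, 105 mm long (its x), 34 mm wide, 56 mm tall, loose on a track; origin at the centre of its underside. Leave it alone.
- tank_wagon_2: A second silver tank wagon, like the first. Leave it alone.
Things that resemble listed ones, but are neither listed nor needed, are in the scene too. Of the things that look like the upper_tray, the smallest one is meant.

How it is judged:
By the outcome, as a careful person would: the job done as asked, in the order asked, and still so for the second after the job is handed in, with the robot touching nothing.
It also fails if it takes over 72 s, if anything falls off the work surface, if the arm or the gripper's body presses on something with over 40 N, if the wrist force passes 120 N, or if a joint passes its speed limit or range.

## Working session

There is one attempt and no reset: what is moved stays moved. The work goes in short steps, Python scripts to look and compute and a tool call to move; the robot and the scene stay as the last step left them, time stands still between calls to the robot, and variables do not carry over. Pictures are saved under pics/ and viewed, about 8 in all and at most 12, crops included, and the job is handed in when it is done.

Besides the shell and the picture viewer there is one more tool, called after "Request:" in YAML: its name, and indented under it one key for each argument. drive_tool: Moves the arm, as the interface text tells. Its arguments: {"type":"object","properties":{"increments":{"type":"array","items":{"type":"array","items":{"type":"number"}}},"force":{"type":"number"}},"required":["increments"]}

```bash
mkdir -p pics; ls
python3 - <<'E'
from station import manip
import cv2,numpy as np
ims=[manip.snapshot(n) for n in("scene","side")]
for n,i in zip(("scene","side"),ims):
    cv2.imwrite(f"pics/{n}0.png",i[:,:,::-1])
    c=manip.camera_model(n);print(n,np.round(c["mtx"],1).tolist(),c["k1"],np.round(c["cam_to_world"],3).tolist())
cv2.imwrite("pics/both.png",np.vstack([cv2.resize(i,(400*1,300)) for i in ims])[:,:,::-1])
s=manip.sense();print(s)
E
```

```text
pics
scene [[355.5, 0.0, 255.3], [0.0, 355.5, 185.1], [0.0, 0.0, 1.0]] -0.07578053177109091 [[-0.794, 0.363, -0.488, 1.031], [0.608, 0.492, -0.623, 0.693], [0.014, -0.792, -0.611, 0.788], [0.0, 0.0, 0.0, 1.0]]
side [[389.2, 0.0, 255.9], [0.0, 389.2, 196.9], [0.0, 0.0, 1.0]] -0.10539384407275172 [[0.776, -0.341, 0.53, -0.229], [-0.63, -0.446, 0.636, -0.862], [0.019, -0.828, -0.561, 0.875], [0.0, 0.0, 0.0, 1.0]]
{'t': 0.1, 'q': array([ 1.00051619e+00,  5.28383834e-01,  1.43376013e+00,  1.77642351e-05,
        1.18143901e+00, -1.78483865e-01]), 'qd': array([-1.88560843e-03, -1.59626085e-03, -2.40755657e-03,  4.80103347e-05,
        1.62311406e-03, -5.20715827e-04]), 'tau': array([ 2.28166837e-04, -4.43305171e+01, -1.78588164e+01, -1.56566448e-04,
        3.84471830e-03, -1.33411848e-05]), 'tcp_pos': array([0.23826024, 0.57710487, 0.23042943]), 'tool_rot': array([ 1.94650788e-01,  9.80872102e-01, -9.23226071e-04, -3.71572773e-04]), 'force': array([-0.27624494, -0.34190173,  0.62870262]), 'ft_torque': array([-0.00994195,  0.00366859,  0.02775211]), 'finger_gap': 0.9996050310198417}
```

View pics/scene0.png

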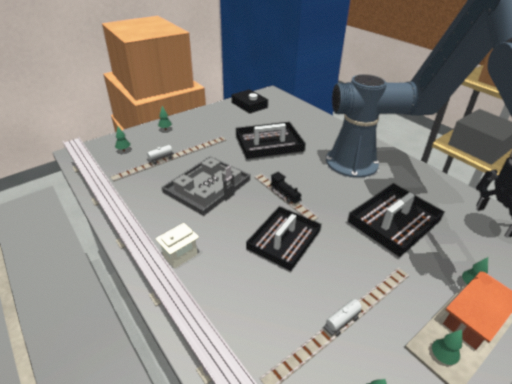

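View pics/side0.png

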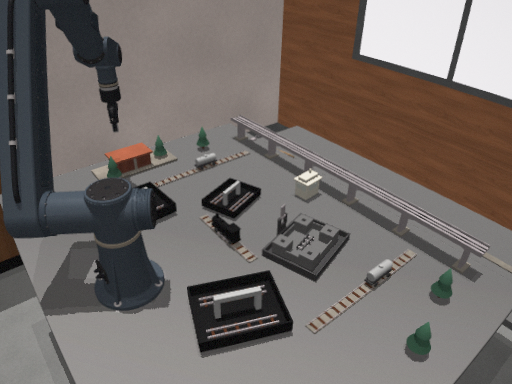

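The scene picture shows three black trays: A (284,237), B (397,217) and C (270,140). The cradle is at (207,183) and the white cabin at (178,243). The engine is at (286,187), with tank wagons at (160,154) and (345,316). Next I'll measure the tray sizes and look at an enlarged crop.

```bash
cat > h.py <<'E'
from station import manip
import numpy as np,cv2
from scipy.spatial.transform import Rotation as R
def ray(c,uv):
    uv=np.atleast_2d(np.array(uv,float)); K=c["mtx"]
    d=cv2.undistortPoints(uv.reshape(-1,1,2),K,np.array([c["k1"],0,0,0.])).reshape(-1,2)
    T=np.array(c["cam_to_world"]); D=np.c_[d,np.ones(len(d))]@T[:3,:3].T
    return T[:3,3],D
def at_z(c,uv,z):
    o,D=ray(c,uv); return o+D*((z-o[2])/D[:,2])[:,None]
def proj(c,P):
    T=np.linalg.inv(np.array(c["cam_to_world"]));P=np.atleast_2d(P)@T[:3,:3].T+T[:3,3]
    return cv2.projectPoints(P,np.zeros(3),np.zeros(3),c["mtx"],np.array([c["k1"],0,0,0.]))[0].reshape(-1,2)
E
python3 - <<'E'
from h import *
c=manip.camera_model("scene")
for n,p in dict(A=[(248,238),(290,266),(321,229),(276,209)],B=[(349,217),(398,250),(443,213),(395,187)],C=[(236,136),(242,157),(304,150),(295,124)]).items():
    w=at_z(c,p,.039);print(n,w.mean(0).round(3),np.linalg.norm(w-np.roll(w,-1,0),axis=1).round(3))
w=at_z(c,[(163,183),(207,210),(250,178),(209,156)],.045);print(w.round(3))
for nm,p in dict(cabin=(178,243),eng=(286,187),w1=(160,154),w2=(345,316)).items(): print(nm,at_z(c,[p],.04).round(3))
s=cv2.imread("pics/scene0.png")
a=cv2.resize(s[195:285,235:335],(400,360),interpolation=cv2.INTER_CUBIC);b=cv2.resize(s[140:230,155:255],(400,360),interpolation=cv2.INTER_CUBIC)
cv2.imwrite("pics/crop1.png",np.hstack([a,b]))
E
```

```text
A [0.508 0.166 0.039] [0.153 0.175 0.158 0.155]
B [0.166 0.319 0.039] [0.178 0.256 0.179 0.25 ]
C [ 0.203 -0.271  0.039] [0.163 0.251 0.219 0.283]
[[ 0.686 -0.263  0.045]
 [ 0.636 -0.053  0.045]
 [ 0.427 -0.108  0.045]
 [ 0.469 -0.314  0.045]]
cabin [[0.774 0.014 0.04 ]]
eng [[0.355 0.001 0.04 ]]
w1 [[ 0.611 -0.446  0.04 ]]
w2 [[0.57  0.459 0.04 ]]
```

View pics/crop1.png

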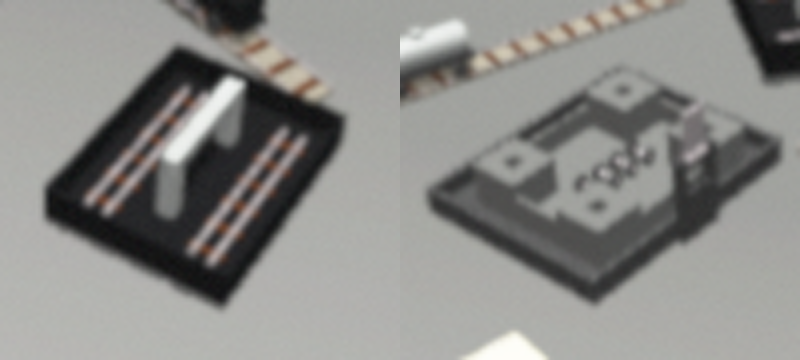

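A is about 150 x 190 mm with clearly smaller proportions than B and C, which are about 180 x 250 or more, so A is the upper_tray. The crop shows its handle bar top running from scene (278,234) to (293,217). In the right half, the cradle's four sockets and the upright clip are visible at scene (228,178). Next I'll move over A for a wrist view.

```bash
cat >> h.py <<'E'
def yawR(yx):  # tool down, tool y axis at world yaw yx
    y=np.array([np.cos(yx),np.sin(yx),0]);z=np.array([0,0,-1.]);return R.from_matrix(np.c_[np.cross(y,z),y,z])
def best(bar):  # yaw of tool y perpendicular to bar, nearest to current
    s=manip.sense();y=R.from_quat(s["tool_rot"]).as_matrix()[:,1];c=np.arctan2(y[1],y[0])
    k=[bar+np.pi/2+i*np.pi for i in range(-3,4)];return min(k,key=lambda a:abs(a-c))
def inc(p,Rt,ref=None):
    s=manip.sense();p0,R0=(s["tcp_pos"],R.from_quat(s["tool_rot"])) if ref is None else ref
    return np.round(np.r_[R0.inv().apply(np.array(p)-p0)*100,(R0.inv()*Rt).as_rotvec()],3)
E
python3 - <<'E'
from h import *
c=manip.camera_model("scene")
w=at_z(c,[(278.7,233.7),(293.2,217)],.072);d=w[1]-w[0];bar=np.arctan2(d[1],d[0]);print(w,bar,np.linalg.norm(d))
# cradle: clip side
print("sockets",at_z(c,[(155+115/4,180.5),(155+225/4,163),(155+197/4,191.5)],.048).round(3))
y=best(bar);print(y,manip.sense()["tool_rot"])
print(inc([.5,.166,.32],yawR(y)))
T=np.array(manip.camera_model("wrist")["cam_to_world"]);s=manip.sense();r=R.from_quat(s["tool_rot"]).inv()
print("wristcam in tool",r.apply(T[:3,3]-s["tcp_pos"]).round(3),(r.as_matrix()@T[:3,:3]).round(2).tolist(), manip.camera_model("wrist")["mtx"][0,0])
E
```

```text
[[0.54143992 0.17926854 0.072     ]
 [0.46216104 0.15245196 0.072     ]] -2.815418018834451 0.08369152204192618
sockets [[ 0.623 -0.229  0.048]
 [ 0.489 -0.264  0.048]
 [ 0.597 -0.135  0.048]]
1.8969709615502386 [ 1.94650788e-01  9.80872102e-01 -9.23226071e-04 -3.71572773e-04]
[-3.9886e+01 -2.8018e+01 -8.9170e+00 -2.0000e-03 -1.0000e-03 -7.1800e-01]
wristcam in tool [ 0.072 -0.001 -0.143] [[-0.0, -0.96, -0.29], [1.0, -0.0, -0.0], [-0.0, -0.29, 0.96]] 320.9801751782811
```

Request:
drive_tool:
  increments:
    - [0,-39.9,-28.0,-8.9,0,0,-0.718]
    - [0,-39.9,-28.0,-8.9,0,0,-0.718]
    - [0,-39.9,-28.0,-8.9,0,0,-0.718]
    - [0,-39.9,-28.0,-8.9,0,0,-0.718]
    - [0,-39.9,-28.0,-8.9,0,0,-0.718]
    - [0,-39.9,-28.0,-8.9,0,0,-0.718]
    - [0,-39.9,-28.0,-8.9,0,0,-0.718]
    - [0,-39.9,-28.0,-8.9,0,0,-0.718]
    - [0,-39.9,-28.0,-8.9,0,0,-0.718]
    - [0,-39.9,-28.0,-8.9,0,0,-0.718]
    - [0,-39.9,-28.0,-8.9,0,0,-0.718]
    - [0,-39.9,-28.0,-8.9,0,0,-0.718]
    - [0,-39.9,-28.0,-8.9,0,0,-0.718]
    - [0,-39.9,-28.0,-8.9,0,0,-0.718]
    - [0,-39.9,-28.0,-8.9,0,0,-0.718]

```text
t: 1.6
tcp_pos: [0.4993, 0.1679, 0.3199]
tool_rot: [-0.164, 0.987, 0.0, -0.001]
force: [-0.1, -0.6, -0.1]
finger_gap: 0.997
```

Run:
```python
from h import *
import pickle
s=manip.sense();c=manip.camera_model("wrist");i=manip.snapshot("wrist")
pickle.dump(c,open("wA.pkl","wb"));cv2.imwrite("pics/wA.png",i[:,:,::-1])
cv2.imwrite("pics/wA_v.png",cv2.resize(i,(768,576))[:,:,::-1])
print(s["t"],s["tcp_pos"],s["q"])
print(inc([.53,-.16,.34],yawR(best(.256))))
```

```text
1.6 [0.49928226 0.16794089 0.31994791] [ 1.12004342e-01  2.96231142e-01  1.56047957e+00  2.93764804e-04
  1.28603257e+00 -1.78758036e+00]
[ 7.690e+00 -3.201e+01 -1.999e+00  0.000e+00 -1.000e-03  7.300e-02]
```

View pics/wA_v.png

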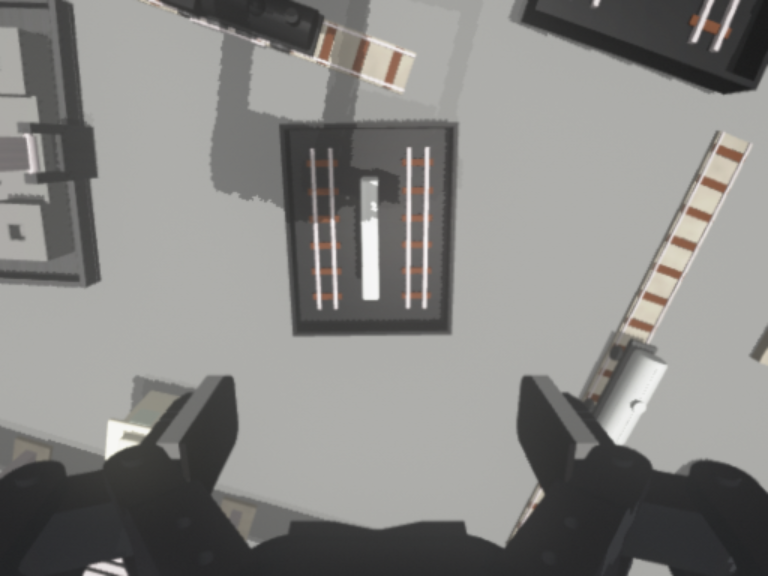

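The tray is at the centre of the wrist view. Its bar top runs from (370,178) to (371,300) and its rim corners are at (281,124), (458,123), (451,334) and (294,335). The engine, a wagon and the cradle are also in view, well clear. Next I'll move to the cradle for a close look.

Request:
drive_tool:
  increments:
    - [0,7.7,-32.0,-2.0,0,0,0.073]
    - [0,7.7,-32.0,-2.0,0,0,0.073]
    - [0,7.7,-32.0,-2.0,0,0,0.073]
    - [0,7.7,-32.0,-2.0,0,0,0.073]
    - [0,7.7,-32.0,-2.0,0,0,0.073]
    - [0,7.7,-32.0,-2.0,0,0,0.073]
    - [0,7.7,-32.0,-2.0,0,0,0.073]
    - [0,7.7,-32.0,-2.0,0,0,0.073]
    - [0,7.7,-32.0,-2.0,0,0,0.073]
    - [0,7.7,-32.0,-2.0,0,0,0.073]
    - [0,7.7,-32.0,-2.0,0,0,0.073]

```text
t: 2.75
tcp_pos: [0.5299, -0.1595, 0.3403]
tool_rot: [-0.127, 0.992, 0.0, -0.0]
force: [0.5, -0.2, 0.8]
finger_gap: 1.001
```

Run:
```python
from h import *
import pickle
s=manip.sense();c=manip.camera_model("wrist");i=manip.snapshot("wrist")
pickle.dump(c,open("wC.pkl","wb"));cv2.imwrite("pics/wC.png",i[:,:,::-1])
cv2.imwrite("pics/wC_v.png",cv2.resize(i[40:280,110:400],(783,648-0))[:600,:,::-1])
print(s["t"],s["tcp_pos"],s["q"])
cA=pickle.load(open("wA.pkl","rb"))
f=lambda P:(np.array(P)+.5)/1.5-.5
w=at_z(cA,f([(369.5,178),(370.5,300)]),.072);d=w[1]-w[0];print(w.round(4),w.mean(0),np.arctan2(d[1],d[0])%np.pi,np.linalg.norm(d))
r=at_z(cA,f([(281,124),(458,123),(451,334),(294,335)]),.039);print(r.round(4),r.mean(0),np.linalg.norm(r-np.roll(r,-1,0),axis=1))
```

```text
2.75 [ 0.52992049 -0.15949741  0.34028627] [-4.94442258e-01  3.18770408e-01  1.46856150e+00  2.55058136e-04
  1.35485286e+00 -2.32085678e+00]
[[0.4533 0.1444 0.072 ]
 [0.5493 0.1775 0.072 ]] [0.5013028 0.1609354 0.072    ] 0.3316774006734888 0.10147424696019784
[[0.4371 0.0603 0.039 ]
 [0.3887 0.2002 0.039 ]
 [0.5668 0.2632 0.039 ]
 [0.6155 0.1229 0.039 ]] [0.50201575 0.16165792 0.039     ] [0.14801976 0.18884979 0.14849441 0.18910885]
```

View pics/wC_v.png

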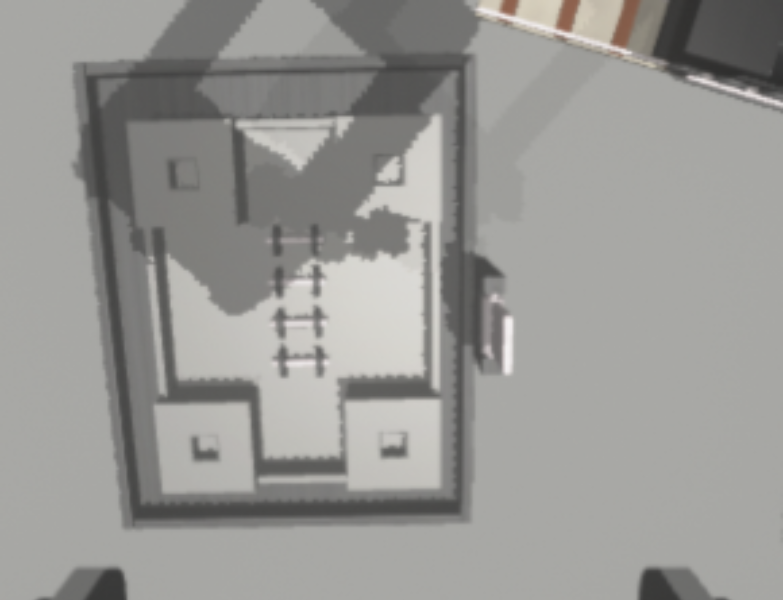

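Run:
```python
from h import *
import pickle
c=pickle.load(open("wC.pkl","rb"))
f=lambda P:(np.array(P)+.5)/2.7-.5+np.array([110,40])
def fit(w,m):  # rigid 2d fit model->world
    mm=m.mean(0);ww=w[:,:2].mean(0);H=(m-mm).T@(w[:,:2]-ww);a=np.arctan2(H[0,1]-H[1,0],H[0,0]+H[1,1])
    Q=np.array([[np.cos(a),-np.sin(a)],[np.sin(a),np.cos(a)]]);return ww-Q@mm,a,((m-mm)@Q.T+ww-w[:,:2]).round(4).tolist()
# view right = cradle +y?, view down = cradle +x (away from robot)
m=np.array([(-1,-1),(-1,1),(1,1),(1,-1)])
print("sock",fit(at_z(c,f([(184,173),(389,169),(393,445),(206,447)]),.048),m*[.07,.05]))
print("tray",fit(at_z(c,f([(130,122),(441,116),(441,490),(162,493)]),.048),m*[.095,.075]))
for z in(.02,.03,.04,.05):print("cradle",z,fit(at_z(c,f([(75,64),(472,55),(468,521),(126,525)]),z),m*[.125,.1]))
for z in(.1,.12,.128): print("tip",z,at_z(c,f([(508,317),(507,373),(487,295),(487,345)]),z).round(4).tolist())
```

```text
sock (array([ 0.54371191, -0.20400752]), np.float64(0.27142977882523395), [[0.0003, -0.0001], [0.0001, 0.0004], [-0.0006, 0.0001], [0.0002, -0.0005]])
tray (array([ 0.5445231 , -0.20359464]), np.float64(0.26869746498623037), [[0.0002, -0.0006], [0.0002, 0.0007], [-0.0003, -0.0004], [-0.0001, 0.0002]])
cradle 0.02 (array([ 0.54678921, -0.21042043]), np.float64(0.2727832298501092), [[0.0005, -0.0002], [0.0002, 0.0008], [-0.001, 0.0001], [0.0003, -0.0007]])
cradle 0.03 (array([ 0.54490367, -0.20975265]), np.float64(0.27278322985010933), [[-0.0015, -0.003], [-0.003, 0.0022], [0.0011, 0.0029], [0.0035, -0.0021]])
cradle 0.04 (array([ 0.54301813, -0.20908487]), np.float64(0.2727832298501093), [[-0.0035, -0.0058], [-0.0062, 0.0035], [0.0031, 0.0057], [0.0066, -0.0034]])
cradle 0.05 (array([ 0.54113259, -0.20841709]), np.float64(0.27278322985010933), [[-0.0056, -0.0086], [-0.0094, 0.0048], [0.0051, 0.0085], [0.0098, -0.0047]])
tip 0.1 [[0.5105, -0.1079, 0.1], [0.5353, -0.1008, 0.1], [0.5035, -0.1198, 0.1], [0.5251, -0.1134, 0.1]]
tip 0.12 [[0.5079, -0.1116, 0.12], [0.5313, -0.1049, 0.12], [0.5012, -0.1229, 0.12], [0.5217, -0.1168, 0.12]]
tip 0.128 [[0.5068, -0.1131, 0.128], [0.5297, -0.1066, 0.128], [0.5003, -0.1241, 0.128], [0.5203, -0.1182, 0.128]]
```

The picture shows the sockets at (184,173), (389,169), (393,445) and (206,447), and the upright clip at (500,330). The lower tray's centre is at (0.544, -0.204) with yaw 0.271, and the fit residuals are under 1 mm. Now I'll go and grasp tray A.

Run:
```python
from h import *
y=best(.336);print(inc([.5016,.1612,.15],yawR(y)))
```

```text
[-5.365 31.752 19.045  0.    -0.    -0.081]
```

Request:
drive_tool:
  increments:
    - [0,-5.36,31.75,19.0,0,0,-0.081]
    - [0,-5.36,31.75,19.0,0,0,-0.081]
    - [0,-5.36,31.75,19.0,0,0,-0.081]
    - [0,-5.36,31.75,19.0,0,0,-0.081]
    - [0,-5.36,31.75,19.0,0,0,-0.081]
    - [0,-5.36,31.75,19.0,0,0,-0.081]
    - [0,-5.36,31.75,19.0,0,0,-0.081]
    - [0,-5.36,31.75,19.0,0,0,-0.081]
    - [0,-5.36,31.75,19.0,0,0,-0.081]
    - [0,-5.36,31.75,19.0,0,0,-0.081]
    - [0,-5.36,31.75,19.0,0,0,-0.081]
    - [0,-5.36,31.75,19.0,0,0,-0.081]
    - [0,-5.36,31.75,19.0,0,0,-0.081]

```text
t: 4.1
tcp_pos: [0.5031, 0.1585, 0.1511]
tool_rot: [-0.165, 0.986, -0.0, 0.001]
force: [0.9, 0.1, -0.7]
finger_gap: 1.0
```

Run:
```python
from h import *
s=manip.sense();print(s["t"],s["tcp_pos"],s["force"])
c=manip.camera_model("wrist");i=manip.snapshot("wrist");cv2.imwrite("pics/wA2.png",i[:,:,::-1])
import pickle;pickle.dump(c,open("wA2.pkl","wb"))
cv2.imwrite("pics/wA2_v.png",cv2.resize(i,(768,576))[:,:,::-1])
print(inc([.5016,.1612,.046],yawR(best(.336))))
```

```text
4.1 [0.50312374 0.15852116 0.1510731 ] [ 0.92824445  0.07973616 -0.70847896]
[ 6.0000e-02  2.9200e-01  1.0495e+01 -0.0000e+00  1.0000e-03 -3.0000e-03]
```

View pics/wA2_v.png

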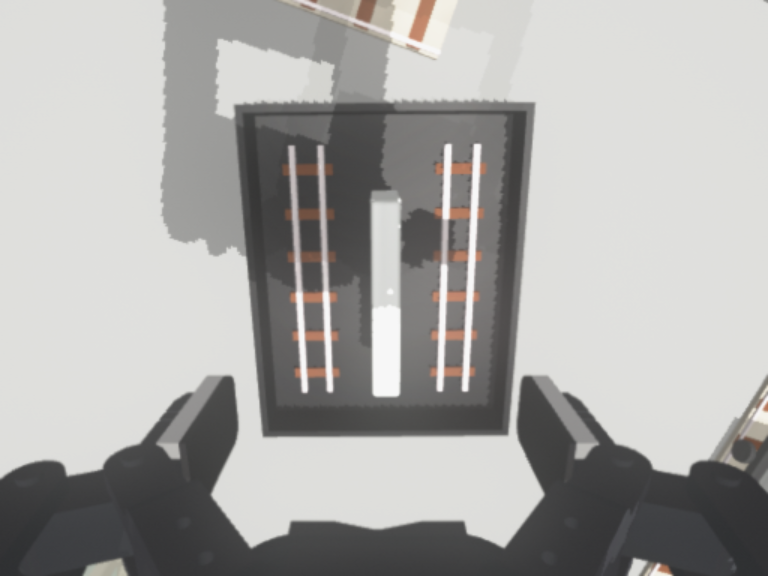

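The bar is centred at (386,298) between the open fingers, and the rim corners are at (235,104), (534,103), (508,436) and (264,437).

Run:
```python
from h import *
import pickle
c=pickle.load(open("wA2.pkl","rb"))
f=lambda P:(np.array(P)+.5)/1.5-.5
w=at_z(c,f([(386,199),(386,396)]),.072);d=w[1]-w[0];print(w.mean(0),np.arctan2(d[1],d[0])%np.pi,np.linalg.norm(d))
r=at_z(c,f([(235,104),(534,103),(508,436),(264,437)]),.039);print(r.mean(0),np.linalg.norm(r-np.roll(r,-1,0),axis=1));d=r[3]-r[0]+r[2]-r[1];print(np.arctan2(d[1],d[0]))
print(manip.sense()["tcp_pos"])
```

```text
[0.50139545 0.1608363  0.072     ] 0.3368773862735557 0.100409051798004
[0.50240105 0.16139759 0.039     ] [0.14913626 0.19053368 0.14947908 0.19072907]
0.34070892844265965
[0.50298534 0.15862813 0.1509501 ]
```

Request:
drive_tool:
  increments:
    - [0,0,0.27,4.0,0,0,-0.003]
    - [0,0,0.27,8.0,0,0,-0.003]
    - [0,0,0.27,10.0,0,0,-0.003]
    - [0,0,0.27,10.5,0,0,-0.003]
    - [0,0,0.27,10.5,0,0,-0.003]
    - [0,0,0.27,10.5,0,0,-0.003]

```text
t: 4.75
tcp_pos: [0.5026, 0.1619, 0.0464]
tool_rot: [-0.168, 0.986, -0.0, 0.001]
force: [0.2, -0.1, 0.1]
finger_gap: 1.001
```

Run:
```python
from h import *
s=manip.sense();print(s["t"],s["tcp_pos"],s["tool_rot"],s["force"])
print(inc([.5017,.161,.046],yawR(best(.338))))
```

```text
4.75 [0.50257481 0.16192436 0.04636131] [-1.67606925e-01  9.85853287e-01 -7.71693209e-05  1.09980784e-03] [ 0.15903691 -0.11378177  0.08826101]
[ 0.113 -0.058  0.036 -0.001  0.002 -0.001]
```

Request:
drive_tool:
  increments:
    - [255,0.1,-0.05,0.03,0,0,0]
    - [255,0.1,-0.05,0.03,0,0,0]
    - [255,0.1,-0.05,0.03,0,0,0]
    - [255,0.1,-0.05,0.03,0,0,0]
    - [255,0.1,-0.05,0.03,0,0,0]
    - [255,0.1,-0.05,0.03,0,0,0]
    - [255,0.1,-0.05,0.03,0,0,0]
    - [255,0.1,-0.05,0.03,0,0,0]
    - [255,0.1,-0.05,0.03,0,0,0]
    - [255,0.1,-0.05,0.03,0,0,0]
  force: 60

```text
t: 5.75
tcp_pos: [0.5009, 0.1613, 0.0454]
tool_rot: [-0.168, 0.986, -0.0, 0.0]
force: [0.2, 0.4, 5.1]
finger_gap: 0.157
```

Request:
drive_tool:
  increments:
    - [255,0,0,-2.0,0,0,0]
    - [255,0,0,-5.0,0,0,0]
    - [255,0,0,-9.0,0,0,0]
    - [255,0,0,-13.0,0,0,0]
    - [255,0,0,-15.0,0,0,0]
    - [255,0,0,-15.0,0,0,0]
    - [255,0,0,-15.0,0,0,0]

```text
t: 6.45
tcp_pos: [0.4997, 0.1611, 0.1938]
tool_rot: [-0.168, 0.986, 0.0, -0.001]
force: [-0.0, -0.4, -3.5]
finger_gap: 0.152
```

Run:
```python
from h import *
s=manip.sense();print(s["t"],s["tcp_pos"],s["tool_rot"],s["force"],s["ft_torque"],s["finger_gap"])
print(inc([.544,-.204,.196],yawR(best(.2714))))
```

```text
6.45 [0.49965914 0.16112372 0.19384312] [-1.67755360e-01  9.85827985e-01  9.48475293e-05 -1.14617748e-03] [-0.0097259  -0.35238346 -3.53507008] [-0.02271652  0.08594833  0.03963684] 0.15204595232244192
[ 7.8930e+00 -3.5924e+01 -2.1900e-01  0.0000e+00 -2.0000e-03  6.6000e-02]
```

Request:
drive_tool:
  increments:
    - [255,0.9,-4.0,-0.6,0,0,0.01]
    - [255,1.8,-8.0,-0.6,0,0,0.02]
    - [255,2.6,-12.0,-0.6,0,0,0.03]
    - [255,3.5,-16.0,-0.6,0,0,0.04]
    - [255,4.4,-20.0,-0.6,0,0,0.05]
    - [255,5.3,-24.0,-0.6,0,0,0.06]
    - [255,6.1,-28.0,-0.6,0,0,0.066]
    - [255,7.0,-32.0,-0.5,0,0,0.066]
    - [255,7.5,-34.5,-0.3,0,0,0.066]
    - [255,7.83,-35.9,-0.2,0,0,0.066]
    - [255,7.83,-35.9,-0.2,0,0,0.066]
    - [255,7.83,-35.9,-0.2,0,0,0.066]
    - [255,7.83,-35.9,-0.2,0,0,0.066]
    - [255,7.83,-35.9,-0.2,0,0,0.066]

```text
t: 7.85
tcp_pos: [0.5454, -0.2017, 0.197]
tool_rot: [-0.136, 0.991, 0.0, -0.0]
force: [0.0, 0.1, -3.9]
finger_gap: 0.149
```

Run:
```python
from h import *
s=manip.sense();print(s["t"],s["tcp_pos"],s["tool_rot"],s["force"],s["ft_torque"],s["finger_gap"])
print(inc([.5433,-.204,.1],yawR(best(.2714))))
for n in("scene","wrist"): cv2.imwrite(f"pics/{n}h.png",manip.snapshot(n)[:,:,::-1])
w=cv2.imread("pics/wristh.png");cv2.imwrite("pics/h_v.png",np.vstack([cv2.resize(w,(560,420))[:330],cv2.resize(cv2.imread("pics/sceneh.png")[130:240,130:330],(560,270))]))
```

```text
7.85 [ 0.54540998 -0.20170527  0.19699605] [-1.36117783e-01  9.90692561e-01  3.67480679e-04 -2.51369665e-04] [ 0.01020068  0.10000998 -3.89607171] [0.05295344 0.02976279 0.02264849] 0.14916220081654522
[ 2.61e-01 -1.72e-01  9.70e+00  1.00e-03 -0.00e+00  2.00e-03]
```

View pics/h_v.png

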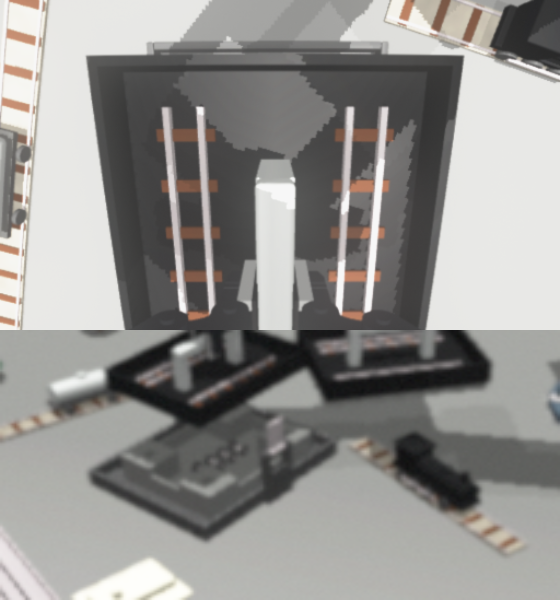

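The tray hangs straight in the grip. Its rear rim corners are at wrist-view (87,57) and (464,57), and the cradle is below it. I'll use those corners to check where the tray sits in the gripper.

Run:
```python
from h import *
s=manip.sense();c=manip.camera_model("wrist");r=R.from_quat(s["tool_rot"])
for dz in(-.0064,-.003,0):
    w=at_z(c,(np.array([(87,57),(464,57)])+.5)/1.09375-.5,s["tcp_pos"][2]+dz)
    print(dz,(r.inv().apply(w-s["tcp_pos"])*1000).round(1),np.linalg.norm(w[1]-w[0]))
```

```text
-0.0064 [[ 93.4 -76.3   6.4]
 [ 93.3  74.    6.4]] 0.1502582610865572
-0.003 [[ 93.  -74.6   3. ]
 [ 92.9  72.3   3. ]] 0.14684618690458995
0 [[ 92.6 -73.1  -0. ]
 [ 92.5  70.7  -0. ]] 0.14383553321461884
```

Request:
drive_tool:
  increments:
    - [255,0.3,-0.17,3.0,0,0,0.002]
    - [255,0.3,-0.17,6.0,0,0,0.002]
    - [255,0.3,-0.17,8.5,0,0,0.002]
    - [255,0.3,-0.17,9.6,0,0,0.002]
    - [255,0.3,-0.17,9.6,0,0,0.002]
    - [255,0.3,-0.17,9.6,0,0,0.002]
    - [255,0.3,-0.17,9.6,0,0,0.002]

```text
t: 8.65
tcp_pos: [0.5444, -0.2064, 0.1026]
tool_rot: [-0.134, 0.991, -0.001, 0.001]
force: [-0.4, 0.0, -4.1]
finger_gap: 0.153
```

```bash
cat > st.py <<'E'
from h import *
s=manip.sense();print(s["t"],s["tcp_pos"].round(4),s["tool_rot"].round(4),s["force"].round(1),s["ft_torque"].round(2),round(s["finger_gap"],3))
print(inc([.5427,-.2034,s["tcp_pos"][2]],yawR(best(.2714))))
E
python3 st.py
```

```text
8.65 [ 0.5444 -0.2064  0.1026] [-0.1343  0.9909 -0.0011  0.0013] [-0.4  0.  -4.1] [ 0.04 -0.01 -0.02] 0.153
[ 0.085  0.34  -0.001 -0.002  0.002 -0.002]
```

Request:
drive_tool:
  increments:
    - [255,0.09,0.34,0.2,0,0,0]
    - [255,0.09,0.34,0.2,0,0,0]
    - [255,0.09,0.34,0.2,0,0,0]
    - [255,0.09,0.34,0.2,0,0,0]

```text
t: 9.05
tcp_pos: [0.5416, -0.2029, 0.0993]
tool_rot: [-0.134, 0.991, -0.0, 0.0]
force: [-0.3, 0.5, -4.2]
finger_gap: 0.152
```

```bash
python3 st.py
```

```text
9.05 [ 0.5416 -0.2029  0.0993] [-1.342e-01  9.910e-01 -2.000e-04  2.000e-04] [-0.3  0.5 -4.2] [-0.04  0.02 -0.03] 0.152
[-0.095 -0.075  0.    -0.     0.    -0.002]
```

Request:
drive_tool:
  increments:
    - [255,-0.09,-0.07,0.1,0,0,0]
    - [255,-0.09,-0.07,0.2,0,0,0]
    - [255,-0.09,-0.07,0.3,0,0,0]
    - [255,-0.09,-0.07,0.4,0,0,0]
    - [255,-0.09,-0.07,0.5,0,0,0]
    - [255,-0.09,-0.07,0.5,0,0,0]
    - [255,-0.09,-0.07,0.5,0,0,0]

```text
t: 9.75
tcp_pos: [0.5425, -0.2033, 0.0939]
tool_rot: [-0.134, 0.991, 0.0, -0.0]
force: [0.8, -0.1, -3.9]
finger_gap: 0.152
```

```bash
python3 st.py
```

```text
9.75 [ 0.5425 -0.2033  0.0939] [-1.342e-01  9.910e-01  0.000e+00 -1.000e-04] [ 0.8 -0.1 -3.9] [-0.03 -0.02  0.03] 0.152
[-0.019 -0.018 -0.     0.    -0.    -0.002]
```

Right on target, with no contact yet. I'll continue gently.

Request:
drive_tool:
  increments:
    - [255,-0.02,-0.02,0.05,0,0,-0.002]
    - [255,-0.02,-0.02,0.1,0,0,-0.002]
    - [255,-0.02,-0.02,0.15,0,0,-0.002]
    - [255,-0.02,-0.02,0.2,0,0,-0.002]
    - [255,-0.02,-0.02,0.2,0,0,-0.002]

```text
t: 10.25
tcp_pos: [0.5427, -0.2034, 0.0919]
tool_rot: [-0.135, 0.991, 0.0, -0.0]
force: [-0.7, 0.8, -4.2]
finger_gap: 0.151
```

```bash
python3 st.py
```

```text
10.25 [ 0.5427 -0.2034  0.0919] [-1.352e-01  9.908e-01  1.000e-04 -1.000e-04] [-0.7  0.8 -4.2] [0.02 0.06 0.02] 0.151
[-0.003 -0.005 -0.     0.    -0.    -0.   ]
```

Request:
drive_tool:
  increments:
    - [255,0,0,0.05,0,0,0]
    - [255,0,0,0.1,0,0,0]
    - [255,0,0,0.15,0,0,0]
    - [255,0,0,0.2,0,0,0]
    - [255,0,0,0.2,0,0,0]

```text
t: 10.75
tcp_pos: [0.5427, -0.2034, 0.0899]
tool_rot: [-0.135, 0.991, 0.0, -0.0]
force: [-0.1, 0.2, -2.9]
finger_gap: 0.151
```

```bash
python3 st.py
```

```text
10.75 [ 0.5427 -0.2034  0.0899] [-1.352e-01  9.908e-01  1.000e-04 -1.000e-04] [-0.1  0.2 -2.9] [-0.04  0.   -0.04] 0.151
[-0.002 -0.002 -0.     0.    -0.    -0.   ]
```

Request:
drive_tool:
  increments:
    - [255,0,0,0.05,0,0,0]
    - [255,0,0,0.1,0,0,0]
    - [255,0,0,0.15,0,0,0]
    - [255,0,0,0.2,0,0,0]
    - [255,0,0,0.2,0,0,0]

```text
t: 11.25
tcp_pos: [0.5427, -0.2034, 0.0879]
tool_rot: [-0.135, 0.991, 0.0, -0.0]
force: [-0.5, -0.6, -4.0]
finger_gap: 0.148
```

Request:
drive_tool:
  increments:
    - [255,0,0,0.05,0,0,0]
    - [255,0,0,0.1,0,0,0]
    - [255,0,0,0.15,0,0,0]
    - [255,0,0,0.2,0,0,0]
    - [255,0,0,0.2,0,0,0]

```text
t: 11.75
tcp_pos: [0.5427, -0.2034, 0.086]
tool_rot: [-0.135, 0.991, 0.0, -0.0]
force: [0.1, 0.1, -3.8]
finger_gap: 0.151
```

```bash
python3 st.py
```

```text
11.75 [ 0.5427 -0.2034  0.086 ] [-0.1352  0.9908  0.     -0.    ] [ 0.1  0.1 -3.8] [-0.03 -0.02  0.04] 0.151
[-0.    -0.001 -0.     0.    -0.    -0.   ]
```

Request:
drive_tool:
  increments:
    - [255,0,0,0.03,0,0,0]
    - [255,0,0,0.06,0,0,0]
    - [255,0,0,0.1,0,0,0]
    - [255,0,0,0.13,0,0,0]
    - [255,0,0,0.13,0,0,0]

```text
t: 12.25
tcp_pos: [0.5427, -0.2034, 0.0846]
tool_rot: [-0.135, 0.991, 0.0, -0.0]
force: [0.2, -0.2, -3.5]
finger_gap: 0.152
```

Request:
drive_tool:
  increments:
    - [255,0,0,0.02,0,0,0]
    - [255,0,0,0.04,0,0,0]
    - [255,0,0,0.04,0,0,0]

```text
t: 12.55
tcp_pos: [0.5427, -0.2034, 0.0844]
tool_rot: [-0.135, 0.991, -0.0, 0.0]
force: [0.1, -0.2, -3.1]
finger_gap: 0.149
```

Request:
drive_tool:
  increments:
    - [255,0,0,0.02,0,0,0]
    - [255,0,0,0.04,0,0,0]
    - [255,0,0,0.04,0,0,0]

```text
t: 12.85
tcp_pos: [0.5428, -0.2034, 0.0844]
tool_rot: [-0.135, 0.991, -0.0, 0.0]
force: [-1.4, 0.7, 1.7]
finger_gap: 0.151
```

Seated: contact came exactly at the expected home height, 0.0844. I'll release and rise.

Request:
drive_tool:
  increments:
    - [0,0,0,0,0,0,0]
    - [0,0,0,0,0,0,0]
    - [0,0,0,0,0,0,0]
    - [0,0,0,0,0,0,0]
    - [0,0,0,0,0,0,0]
    - [0,0,0,0,0,0,0]
    - [0,0,0,0,0,0,0]
    - [0,0,0,-3,0,0,0]
    - [0,0,0,-7,0,0,0]
    - [0,0,0,-11,0,0,0]
    - [0,0,0,-16,0,0,0]
    - [0,0,0,-20,0,0,0]
    - [0,0,0,-22,0,0,0]
    - [0,0,0,-22,0,0,0]
    - [0,0,0,-22,0,0,0]

```text
t: 14.35
tcp_pos: [0.5424, -0.2032, 0.3036]
tool_rot: [-0.135, 0.991, 0.0, -0.0]
force: [-0.7, 0.6, -1.1]
finger_gap: 1.0
```

```bash
python3 st.py
python3 - <<'E'
from h import *
import pickle
c=manip.camera_model("wrist");i=manip.snapshot("wrist");pickle.dump(c,open("wS.pkl","wb"));cv2.imwrite("pics/wS.png",i[:,:,::-1])
sc=manip.snapshot("scene");sd=manip.snapshot("side")
a=cv2.resize(i[20:300,100:440],(780,642),interpolation=cv2.INTER_CUBIC)[:,:,::-1][:600]
cv2.imwrite("pics/wS_v.png",a);cv2.imwrite("pics/sc2.png",sc[:,:,::-1]);cv2.imwrite("pics/sd2.png",sd[:,:,::-1])
E
```

```text
14.35 [ 0.5424 -0.2032  0.3036] [-1.352e-01  9.908e-01  1.000e-04 -1.000e-04] [-0.7  0.6 -1.1] [ 0.06 -0.01  0.01] 1.0
[-0.026 -0.031 -0.     0.    -0.    -0.   ]
```

View pics/wS_v.png

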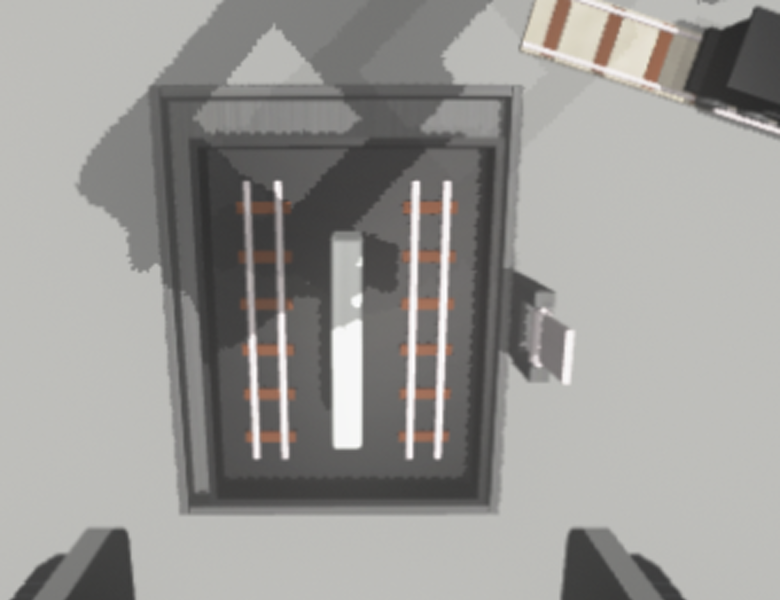

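The tray is seated inside the cradle rim. The clip is still upright or leaning slightly outward, with its tip edge at (567,356) and its hinge near (540,340). I'll compute the clip angle and the push waypoints.

Run:
```python
from h import *
import pickle
a=.2714;ex=np.array([np.cos(a),np.sin(a),0]);ey=np.array([-np.sin(a),np.cos(a),0]);O=np.array([.5458,-.2095,0])
c=pickle.load(open("wS.pkl","rb"));sc=manip.camera_model("scene");sd=manip.camera_model("side")
k=780/340
for th in(-.4,-.2,0,.2):
    P=O+ey*(.103-.046*np.sin(th))+[0,0,.082+.046*np.cos(th)]
    Q=np.array([P+ex*.012,P-ex*.012]);print(th,((proj(c,Q)-[100,20])*k).round(0).tolist())
P=np.array([O+ey*.103+[0,0,.082]+ex*d for d in(.012,-.012)]);print("hinge",((proj(c,P)-[100,20])*k).round(0).tolist())
# rim of seated tray predicted, z=.078
L=np.array([.5427,-.2034,0])+.0012*ex
print("rim",((proj(c,[L+sx*.095*ex+sy*.075*ey+[0,0,.078] for sx,sy in((-1,-1),(-1,1),(1,1),(1,-1))])-[100,20])*k).round(0).tolist())
R_=yawR(best(a));y0=.103+.046*np.sin(.3)+.03
for w in[(y0,.2),(y0,.105)]:
    print(w,inc(O+ey*w[0]+[0,0,w[1]],R_))
```

```text
-0.4 [[600.0, 380.0], [606.0, 328.0]]
-0.2 [[583.0, 382.0], [588.0, 329.0]]
0 [[564.0, 382.0], [568.0, 330.0]]
0.2 [[543.0, 382.0], [547.0, 329.0]]
hinge [[538.0, 359.0], [542.0, 312.0]]
rim [[191.0, 137.0], [507.0, 137.0], [486.0, 504.0], [212.0, 505.0]]
(np.float64(0.1465939295064216), 0.2) [-2.3800e-01  1.3879e+01  1.0227e+01  3.0000e-03 -3.0000e-03 -0.0000e+00]
(np.float64(0.1465939295064216), 0.105) [-2.6500e-01  1.3850e+01  1.9727e+01  3.0000e-03 -3.0000e-03 -0.0000e+00]
```

The clip angle is about 0. The predicted rim corners for a home tray match the picture.

Request:
drive_tool:
  increments:
    - [255,-0.25,4.0,2,0,0,0]
    - [255,-0.25,8.0,4,0,0,0]
    - [255,-0.25,12.0,6,0,0,0]
    - [255,-0.25,12.8,8,0,0,0]
    - [255,-0.25,12.8,10,0,0,0]
    - [255,-0.25,12.8,12,0,0,0]
    - [255,-0.25,12.8,12,0,0,0]
    - [255,-0.25,12.8,12,0,0,0]
    - [255,-0.25,12.8,15,0,0,0]
    - [255,-0.25,12.8,18,0,0,0]
    - [255,-0.25,12.8,19.7,0,0,0]
    - [255,-0.25,12.8,19.7,0,0,0]
    - [255,-0.25,12.8,19.7,0,0,0]

```text
t: 15.8
tcp_pos: [0.5116, -0.0798, 0.1076]
tool_rot: [-0.135, 0.991, -0.0, 0.001]
force: [-0.1, -0.9, -0.2]
finger_gap: 0.003
```

```bash
cat > cl.py <<'E'
from h import *
a=.2714;ex=np.array([np.cos(a),np.sin(a),0]);ey=np.array([-np.sin(a),np.cos(a),0]);O=np.array([.5458,-.2095,0])
s=manip.sense();d=s["tcp_pos"]-O;print("t",s["t"],"cradle x,y,z mm",(np.array([d@ex,d@ey,d[2]])*1000).round(1),"F along ex,ey,z",np.round([s["force"]@ex,s["force"]@ey,s["force"][2]],1),round(s["finger_gap"],3))
E
python3 cl.py
```

```text
t 15.8 cradle x,y,z mm [  1.8 134.1 107.6] F along ex,ey,z [-0.4 -0.9 -0.2] 0.003
```

Request:
drive_tool:
  increments:
    - [255,0.15,-0.7,0,0,0,0]
    - [255,0.15,-1.3,0,0,0,0]
    - [255,0.15,-1.8,0,0,0,0]
    - [255,0.15,-2.3,0,0,0,0]
    - [255,0.15,-2.8,0,0,0,0]
    - [255,0.15,-3.2,0,0,0,0]
    - [255,0.15,-3.5,0,0,0,0]
    - [255,0.15,-3.5,0,0,0,0]

```text
t: 16.6
tcp_pos: [0.5186, -0.114, 0.1067]
tool_rot: [-0.135, 0.991, -0.0, -0.0]
force: [-1.1, 0.8, 0.4]
finger_gap: 0.004
```

```bash
python3 cl.py
```

```text
t 16.6 cradle x,y,z mm [ -0.6  99.2 106.7] F along ex,ey,z [-0.9  1.1  0.4] 0.004
```

Contact force is small, as expected for moving the clip. Now the arc, inward and down.

Request:
drive_tool:
  increments:
    - [255,0,-0.4,0.2,0,0,0]
    - [255,0,-0.7,0.5,0,0,0]
    - [255,0,-1.0,0.8,0,0,0]
    - [255,0,-1.3,1.1,0,0,0]
    - [255,0,-1.6,1.4,0,0,0]
    - [255,0,-1.8,1.6,0,0,0]
    - [255,0,-1.95,1.8,0,0,0]
    - [255,0,-1.95,1.9,0,0,0]
    - [255,0,-1.95,1.9,0,0,0]

```text
t: 17.5
tcp_pos: [0.5244, -0.1329, 0.0878]
tool_rot: [-0.135, 0.991, -0.001, 0.0]
force: [-0.5, 0.2, 0.4]
finger_gap: 0.0
```

```bash
python3 cl.py
```

```text
t 17.5 cradle x,y,z mm [-0.  79.5 87.8] F along ex,ey,z [-0.4  0.4  0.4] 0.0
```

Request:
drive_tool:
  increments:
    - [255,0,0,0.1,0,0,0]
    - [255,0,0,0.2,0,0,0]
    - [255,0,0,0.3,0,0,0]
    - [255,0,0,0.3,0,0,0]

```text
t: 17.9
tcp_pos: [0.5245, -0.1327, 0.085]
tool_rot: [-0.135, 0.991, -0.0, 0.001]
force: [0.2, -1.0, 1.8]
finger_gap: 0.003
```

Request:
drive_tool:
  increments:
    - [255,0,0,0.05,0,0,0]
    - [255,0,0,0.1,0,0,0]
    - [255,0,0,0.1,0,0,0]

```text
t: 18.2
tcp_pos: [0.5243, -0.1324, 0.084]
tool_rot: [-0.135, 0.991, -0.0, 0.0]
force: [1.4, -1.0, 0.9]
finger_gap: -0.001
```

Request:
drive_tool:
  increments:
    - [255,0,0,0.03,0,0,0]
    - [255,0,0,0.05,0,0,0]
    - [255,0,0,0.05,0,0,0]

```text
t: 18.5
tcp_pos: [0.5243, -0.1324, 0.0836]
tool_rot: [-0.135, 0.991, -0.0, 0.0]
force: [1.5, -0.8, 3.1]
finger_gap: -0.001
```

Request:
drive_tool:
  increments:
    - [255,0,0,0.03,0,0,0]
    - [255,0,0,0.03,0,0,0]

```text
t: 18.7
tcp_pos: [0.5243, -0.1324, 0.0835]
tool_rot: [-0.135, 0.991, -0.0, 0.0]
force: [1.2, -0.1, 5.2]
finger_gap: -0.0
```

Request:
drive_tool:
  increments:
    - [255,0,0,0.03,0,0,0]
    - [255,0,0,0.03,0,0,0]

```text
t: 18.9
tcp_pos: [0.5244, -0.1325, 0.0835]
tool_rot: [-0.135, 0.991, -0.0, 0.0]
force: [0.4, -0.2, 5.7]
finger_gap: -0.004
```

The clip is on its stop at 0.0835, the expected clip-top height. One more small nudge, then I'll retreat upward.

Request:
drive_tool:
  increments:
    - [255,0,0,0.04,0,0,0]
    - [255,0,0,0.04,0,0,0]
    - [255,0,0,-1,0,0,0]
    - [255,0,0,-4,0,0,0]
    - [255,0,0,-8,0,0,0]
    - [255,0,-2,-13,0,0,0]
    - [255,0,-4,-18,0,0,0]
    - [255,0,-6,-22,0,0,0]
    - [255,0,-6,-22,0,0,0]
    - [255,0,-6,-22,0,0,0]

```text
t: 19.9
tcp_pos: [0.5399, -0.1903, 0.3039]
tool_rot: [-0.135, 0.991, -0.0, 0.001]
force: [0.2, 0.8, -0.6]
finger_gap: 0.003
```

```bash
python3 cl.py
python3 - <<'E'
from h import *
i=manip.snapshot("wrist");sc=manip.snapshot("scene");sd=manip.snapshot("side")
r=lambda m,w,h:cv2.resize(m,(w,h),interpolation=cv2.INTER_CUBIC)
cv2.imwrite("pics/sc3.png",sc[:,:,::-1])
cv2.imwrite("pics/fin.png",np.vstack([np.hstack([r(i[20:300],400,300),r(sd[180:285,240:380],400,300)]),np.hstack([r(sc[130:235,130:270],400,300),r(sc,400,300)])])[:,:,::-1])
E
```

```text
t 19.9 cradle x,y,z mm [ -0.6  20.1 303.9] F along ex,ey,z [ 0.4  0.8 -0.6] 0.003
```

View pics/fin.png

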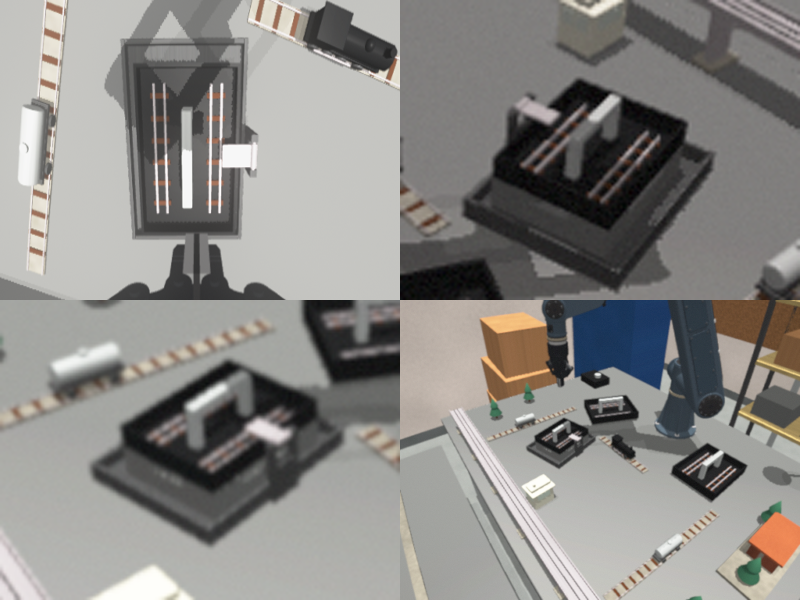

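The clip lies level over the tray's +y wall, at (240,155) in the wrist panel. The tray sits flat in the cradle, and the cabin, engine and wagons are in their places. I'll open the gripper, check that those didn't move, and hand in.

Request:
drive_tool:
  increments:
    - [0,0,0,0,0,0,0]
    - [0,0,0,0,0,0,0]
    - [0,0,0,0,0,0,0]
    - [0,0,0,0,0,0,0]
    - [0,0,0,0,0,0,0]
    - [0,0,0,0,0,0,0]

```text
t: 20.65
tcp_pos: [0.5401, -0.1902, 0.3028]
tool_rot: [-0.135, 0.991, -0.0, -0.0]
force: [0.2, 0.2, 0.3]
finger_gap: 0.99
```

Run:
```python
from h import *
a=cv2.imread("pics/scene0.png",0);b=cv2.imread("pics/sc3.png",0)
for n,(u,v) in dict(cabin=(178,243),eng=(286,187),w1=(160,154),w2=(345,316)).items():
    t=a[v-14:v+14,u-16:u+16];r=cv2.matchTemplate(b[v-24:v+24,u-26:u+26],t,cv2.TM_CCOEFF_NORMED);print(n,cv2.minMaxLoc(r)[1::2],"expect (10,10)")
s=manip.sense();print(s["t"],s["force"],s["finger_gap"]);print(manip.sign_off())
```

```text
cabin (0.9996249675750732, (10, 10)) expect (10,10)
eng (0.8936477303504944, (10, 10)) expect (10,10)
w1 (0.9995370507240295, (10, 10)) expect (10,10)
w2 (0.9995304346084595, (10, 10)) expect (10,10)
20.65 [0.22261012 0.19552301 0.29558973] 0.9901523155293045
the job is handed in; nothing more can be done
None
```

The loose tray is stacked home in the cradle, the clip is swung level over its edge, and I handed the job in at about 20.7 s. No check failed or disagreed.

- **Tray:** I picked up the smallest of the three lookalike trays by its handle and lowered it in small steps. The lugs went in without searching. Contact came at the expected home height (TCP z 0.0844 m), with a force change of about 6 N, well under 30 N. A wrist picture afterwards matched the rim position of a fully home tray.
- **Clip:** I swung it down with the closed fingers until it stopped at 83.5 mm, the height expected for the clip lying level. The last reading before a final 0.4 mm nudge was about 6 N; no force was read during that nudge. Pictures from three cameras show it level over the tray wall.
- **Other things:** Before-and-after pictures show the cabin, engine and both wagons at the same pixels. The engine's match score was lower (0.89, against 0.999 for the others), which I put down to changed shadows; I did not check it further.
- **End state:** The gripper was open and clear above the stack, with under 1 N on the wrist.

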